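Fish the spatula out of the dish rack

ROBOT

A 6-joint arm with a two-finger parallel gripper is mounted at the origin on the work surface. World frame = base frame: x ahead of the robot, y to its left, z up, the work surface at z = 0. Lengths are in mm, angles in rad, forces in N, time in s.
With the tool pointing down it reaches from about 350 to 875 mm from the base axis. Payload 4.2 kg.
Tool frame: the origin (TCP) lies midway between the tips of the shut fingers; the grasp point (between the pads) lies 19 mm behind it; x points along the fingers, y is the direction in which the jaws open and shut, and the axes are right-handed (so a half turn about x gives the same grasp; the last joint's range is limited). The gripper opens to 85 mm and grips with 20 to 120 N. Pads are 22 mm wide; open, the fingers measure 114 mm over their backs; the gripper's body (76 mm by 85 mm) begins 54 mm behind the grasp point. The pads swing forward as they close: fully open they stand 13 mm farther back than shut.
Start: joints at [-1.035, 0.385, 0.008, 0, -1.194, -0.259], TCP at [170.816, -601.183, 207.612] pointing down, gripper open.
Joint ranges: [-3.14, 3.14], [-1.21, 2.06], [-1.07, 1.41], [-3.16, 2.05], [-2.99, -0.16], [-3.1, 3.1]. Speed limits (rad/s): [2.79, 2.79, 3.14, 3.14, 3.14, 3.14].

INTERFACE

Orientations are given as a rotation vector (axis times angle).
In Python, from bench import env, eyes, workorder gives the robot as it stands.
- The arm moves only by the shell command python3 -m crank 'ROWS'. ROWS is JSON, a list of rows, each an object of numbers: "hand": the opening, from -1 (shut) to 1 (fully open), so that 0 is half open; "tx", "ty", "tz": the shift along the tool's x, y, z in cm; "ax", "ay", "az": the turn, a rotation vector about the tool's x, y, z in rad. A call has 1 to 5 rows; each row is the pose to reach, as a shift and turn from the pose commanded when the call began, along the tool's axes at that moment; what a row does not reach only later rows make up. A row lasts 1/10 s, in which the tool goes at most 50 mm and 8.59 degrees, less where a joint would pass 70% of its speed; a pose out of reach is approached as far as the arm can. A call with a gripper value outside its range is refused whole. The fingers move at their own pace and stop on an object; the grip force is fixed at half the most. Time passes only in rows, so rows that repeat a pose let the fingers close. It gives the time, the measured TCP pose, the force and the opening at its end, in the units of the state.
- env.sense(): the state, without advancing time (a new reading comes with each control period).
- eyes.snapshot(name): name is "scene" or "top" or "wrist"; returns (picture, depth): 400x640x3 uint8, blue, green, red; 400x640 float32, mm along the optical axis (not along the pixel's ray), 0 where there is no reading.
- eyes.camera_info(name): a dict with "intrinsics" (3x3 intrinsics, pixels), "rvec" (rotation vector, rad) and "tvec" (3), from world to camera coordinates, as OpenCV has them. Camera axes: x right, y down, z forward; pixel columns grow to the right and rows downward; lengths in mm; the calibration is good to about 2 mm. A picture is of the moment at which its call begins: read the wrist's pose just before it. camera_info takes no time and is no camera call; for the wrist camera it gives the pose at the moment of the call.
- workorder.finish_job(): hands the job in, once; it reports no verdict.
The state is a dict: "time": time; "joints": joint angles; "joint_vel": joint speeds; "tau": joint torques, N m; "tcp_pos": TCP position; "tool_rot": TCP orientation; "contact_force": force on the tool from outside, world axes, zero at the start; "torque": the same for the moment, N m; "gripper_width": finger opening in mm.
Only numpy, scipy, OpenCV 4.12 (cv2) and the standard library are available. Lean on these libraries where they do the work, as an engineer would, in place of code of your own. Each camera call takes 0.05 s, during which the arm holds its last target. There are 200 camera calls.

TASK

The red spatula has slipped under the dish rack's wires into the drip tray. Take it by the handle, tilt it and draw it out diagonally, handle first, through the rack's open bay, and finish while still holding it still in the gripper with its whole length at least 5 cm above the rack's upper bars and touching nothing else. Leave the plates, glass bowl, colander and mug where they are.

Things in the scene. Friction and masses are not known exactly. Their poses are not given: they have to be found in the camera images.
- spatula: red rigid spatula, 260 mm long, about 110 g, lying flat in the drip tray, handle under the open bay, blade under the covering wires. Origin: mid-length, on its underside; x runs from blade tip (-130 mm) to handle end (+130), z up. Handle: x -20 to 130, 20 wide, 18 thick. Neck: x -65 to -20, 13 wide, 10 thick. Blade: x -130 to -55, 60 wide, 6 thick. Undersides flush
- grip (a point): a good place to pinch the spatula across its handle: x = +50 mm on it, middle of the handle's thickness (9 mm above its underside)
- blade_tip (a point): middle of the blade's front edge, at x = -130 mm on the spatula, 3 mm above its underside
- handle_end (a point): end of the handle, at x = +130 mm on the spatula, 9 mm above its underside
- rack: drip tray with wire dish rack, fixed. Origin: at counter level under the centre of its open bay; x along the cage (about to the robot's right), y to the plates, z up. Tray floor top z = 4 mm, rims to 30. The spatula lies in a wire cage, bar centre lines at x -208 and 88, y -88 and 88 mm; upper bars at z = 85, middle bars at z = 48, 6 mm thick. Plates stand at y 127 to 257, tops z = 141
- bay (a point): centre of the open bay (at bar height, 85 mm above the counter), the only way out of the cage. In the rack's frame the cage's top is covered by lengthwise wires from x = -208 to -85 mm and open from a cross bar at x = -85 to the end bar at x = +88: 167 mm (x) by 170 mm (y) clear, so the spatula cannot come out level
- plate0: small white ceramic plate with blue-painted rim, loose, 130 mm across, 10 mm thick, standing on edge in a slot of the rack. Origin: centre of the disc; x is the disc's axis
- plate1: small white ceramic plate with yellow-painted rim, loose, 130 mm across, 10 mm thick, standing on edge in a slot of the rack. Origin: centre of the disc; x is the disc's axis
- plate2: small white ceramic plate with green-painted rim, loose, 130 mm across, 10 mm thick, standing on edge in a slot of the rack. Origin: centre of the disc; x is the disc's axis
- plate3: small white ceramic plate with orange-painted rim, loose, 130 mm across, 10 mm thick, standing on edge in a slot of the rack. Origin: centre of the disc; x is the disc's axis
- glass_bowl: upturned clear glass bowl, loose, 156 mm across, 65 mm high. Origin: centre of its underside on the counter
- colander: stainless colander, loose, 180 mm across (212 mm over the handles), 85 mm high. Origin: centre of its underside
- mug: blue ceramic mug, loose, 80 mm across, 90 mm high, handle to its +y. Origin: centre of its underside
Things that resemble listed ones, but are neither listed nor needed, are in the scene too. Leave any pink or purple look-alike of the plate0 alone.

How it is judged (in metres and radians):
On the way:
1. the gripped spatula slants through the open bay: handle end above the upper bars, blade tip still below them (height (world z) of handle_end above 0.1 m and height (world z) of blade_tip below 0.075 m and contact force between the fingers and spatula above 0.5 N), for 0.1 s.
At the end, for the whole second after the job is handed in: the spatula is held by the fingers (over 1 N), nearly still (under 0.03 m/s), both its ends more than 135 mm above the counter (47 mm above the tops of the rack's upper bars), touching neither the rack nor any plate, bowl, colander or mug; those are all within 25 mm of where they started (height (world z) of each of blade_tip, handle_end above 0.135 m and contact force between the fingers and spatula above 1 N and linear speed of spatula below 0.03 m/s and contact force between spatula and rack below 0.1 N and contact force between spatula and plate0 below 0.1 N and contact force between spatula and plate1 below 0.1 N and contact force between spatula and plate2 below 0.1 N and contact force between spatula and plate3 below 0.1 N and contact force between spatula and glass_bowl below 0.1 N and contact force between spatula and colander below 0.1 N and contact force between spatula and mug below 0.1 N and not (distance of any of plate0, plate1, plate2, plate3, glass_bowl, colander, mug from where it was at the start of the episode above 0.025 m)); the arm keeps its last pose, push and grip.
It fails at once if a plate, the glass bowl, the colander or the mug is moved by more than 25 mm (distance of any of plate0, plate1, plate2, plate3, glass_bowl, colander, mug from where it was at the start of the episode above 0.025 m).
It also fails if it takes over 38 s, if anything falls off the work surface, if the arm or the gripper's body presses on something with over 40 N, if the wrist force passes 120 N, or if a joint passes its speed limit or range.

## Working session

There is one attempt and no reset: what is moved stays moved. The work goes in short steps, Python scripts to look and compute and a shell command to move; the robot and the scene stay as the last step left them, time stands still between calls to the robot, and variables do not carry over. Pictures are saved under pics/ and viewed, about 8 in all and at most 12, crops included, and the job is handed in when it is done.

```bash
mkdir -p pics; ls
cat > h.py <<'E'
from bench import env, eyes, workorder
import numpy as np, cv2
from scipy.spatial.transform import Rotation as R
def cam(n):
    c=eyes.camera_info(n);K=np.array(c["intrinsics"],float);Rm=R.from_rotvec(np.ravel(c["rvec"])).as_matrix();return K,Rm,np.ravel(c["tvec"])
def proj(n,P):
    K,Rm,t=cam(n);p=(np.atleast_2d(P)@Rm.T+t)@K.T;return p[:,:2]/p[:,2:]
def world(c,u,v,d):
    K,Rm,t=c;return Rm.T@(np.linalg.inv(K)@np.array([u,v,1])*d-t)
def onz(c,u,v,z):
    K,Rm,t=c;o=-Rm.T@t;r=Rm.T@np.linalg.inv(K)@np.array([u,v,1]);return o+r*(z-o[2])/r[2]
E
python3 - <<'E'
from h import *
s=env.sense();print(s)
for n in("scene","top"):
    p,d=eyes.snapshot(n);cv2.imwrite(f"pics/{n}0.png",p);np.save(f"{n}0.npy",d)
    c=cam(n);print(n,-c[1].T@c[2],c[0])
    hsv=cv2.cvtColor(p,cv2.COLOR_BGR2HSV);m=((hsv[...,0]<6)|(hsv[...,0]>174))&(hsv[...,1]>150)&(hsv[...,2]>60)
    k,l,st,ce=cv2.connectedComponentsWithStats(m.astype(np.uint8))
    for i in range(1,k):
        if st[i,4]>25:print(st[i],ce[i],np.median(d[l==i]))
E
```

```text
pics
{'time': 0.0, 'joints': array([-1.03539004e+00,  3.85534189e-01,  6.63514949e-03, -5.15298191e-04,
       -1.19400246e+00, -2.58618922e-01]), 'joint_vel': array([-1.67038553e-03,  6.00719778e-04, -2.70523242e-05, -5.94345649e-04,
        1.21758940e-03, -9.50143940e-04]), 'tau': array([-5.00163933e-04, -3.92288339e+01,  1.88402241e+01,  4.18626219e+00,
       -4.66760379e-03,  2.75322085e-07]), 'tcp_pos': array([ 170.6500866 , -600.59042713,  206.5363739 ]), 'tool_rot': array([-0.21545016,  1.56024223,  0.21879957]), 'contact_force': array([-0.36457828,  0.69552965, -0.72924005]), 'torque': array([-0.03175933,  0.08127718, -0.02982068]), 'gripper_width': 85.60794514200795}
scene [1361.13594823 -443.98804142 1271.12790075] [[477.16050442   0.         330.53928413]
 [  0.         477.16050442 197.77438189]
 [  0.           0.           1.        ]]
[338 172  14   9  52] [344.17307692 175.80769231] 1651.4645
[295 185  36  23 128] [311.0390625 196.4921875] 1583.9082
top [ 317.21870536   21.6048991  1730.46117859] [[520.89437037   0.         319.09307234]
 [  0.         520.89437037 193.79048606]
 [  0.           0.           1.        ]]
[322 209  44  12 174] [343.83908046 214.35057471] 1713.4312
[289 215  20   5  50] [298.54 216.94] 1723.3224
[290 219  28  11 141] [301.78014184 223.82978723] 1720.9402
```

Run:
```python
import cv2
a=cv2.imread("pics/top0.png");cv2.imwrite("pics/top_c.png",cv2.resize(a[120:290,220:447],(800,599),interpolation=cv2.INTER_CUBIC))
```

```text
(no output)
```

View pics/top0.png

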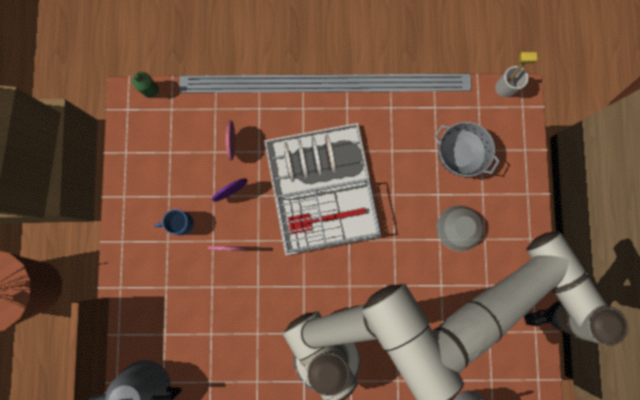

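View pics/top_c.png

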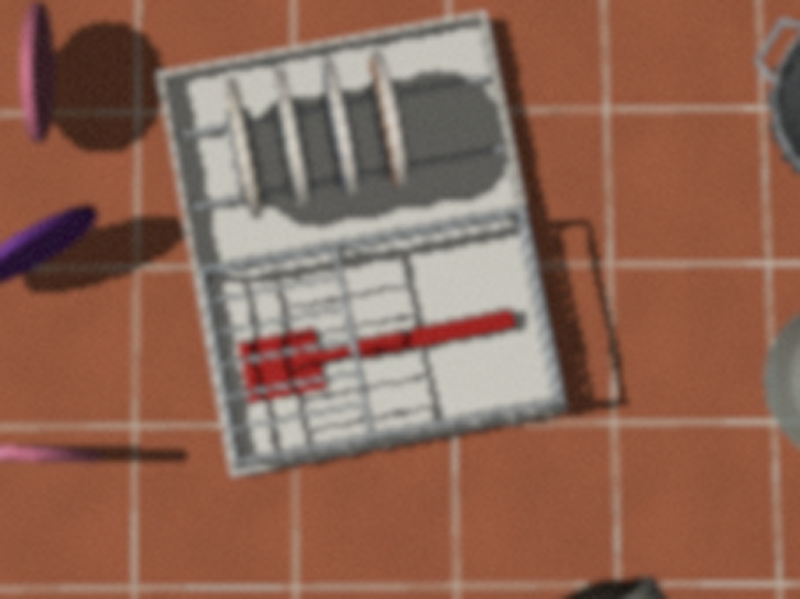

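View pics/scene0.png

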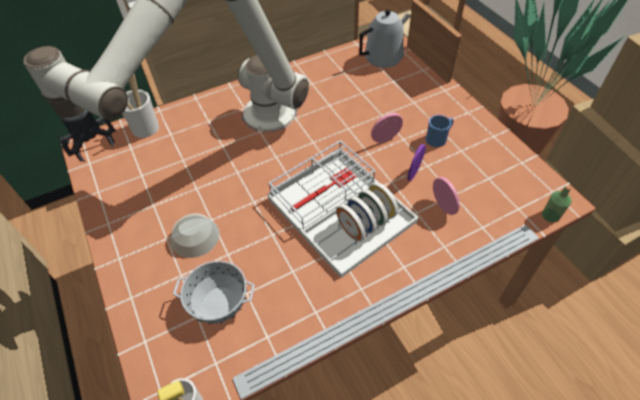

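Top view: the spatula's handle end is at crop (523,320) and its blade tip at (242,373). It is the only red tool in the cage. The plates stand in the rack, and the pink and purple discs on the left are look-alikes. The bay is the uncovered part right of the cross bar (342,250)–(370,430).

```bash
cat >> h.py <<'E'
def delta(target,ux):  # target TCP mm, tool axes cols
    s=env.sense();T=R.from_rotvec(s['tool_rot']);
    sh=T.inv().apply(np.array(target)-s['tcp_pos'])/10
    return sh,(T.inv()*R.from_matrix(ux)).as_rotvec()
E
python3 - <<'E'
from h import *
c=cam("top");f=lambda u,v,z:onz(c,220+u/3.524-.4,120+v/3.524-.4,z)
he=f(523,320,13);bt=f(242,373,7);print("handle end",he,"tip",bt,np.linalg.norm((he-bt)[:2]))
for n,u,v,z in[("cross far",342,250,85),("cross near",370,430,85),("end far",525,215,85),("end near",562,407,85),("nearleft",235,470,85)]:print(n,f(u,v,z))
cs=cam("scene");print("scene handle end",onz(cs,294.5,207.5,13),"tip",onz(cs,354,174,7))
d=(he-bt)/np.linalg.norm((he-bt)[:2]);d[2]=0
g=he-80*d;print("grip",g,d)
s=env.sense();print(R.from_rotvec(s['tool_rot']).as_matrix())
x=np.array([0,0,-1.]);
for sg in(1,-1):
    # tool z along +-d ; y=z x x
    z=sg*d/np.linalg.norm(d);y=np.cross(z,x);ux=np.c_[x,y,z];print(sg,delta([g[0],g[1],260],ux))
E
```

```text
handle end [ 476.92172733 -138.77565407   13.        ] tip [428.93098223 125.3854895    7.        ] 268.4850487160993
cross far [534.63594178  30.50338209  85.        ]
cross near [372.34425104   6.25031797  85.        ]
end far [ 565.72975619 -135.48387046   85.        ]
end near [ 391.93293124 -165.60441284   85.        ]
nearleft [337.47734425 126.73933474  85.        ]
scene handle end [ 475.18009823 -115.4140961    13.        ] tip [441.05578219 131.01224527   7.        ]
grip [462.62201259 -60.0640402   13.        ] [ 0.17874643 -0.98389517  0.        ]
[[-6.10822369e-04 -2.73147710e-01  9.61971910e-01]
 [ 1.86294348e-03  9.61970109e-01  2.73148381e-01]
 [-9.99998078e-01  1.95894444e-03 -7.87341162e-05]]
1 (array([-5.25330818, 44.03844233, 42.85138774]), array([ 1.66774780e+00, -1.69309303e-03, -1.41669662e-03]))
-1 (array([-5.25330818, 44.03844233, 42.85138774]), array([-1.47384375e+00,  1.37965275e-03, -1.64882193e-03]))
```

```bash
python3 -m crank '[{"hand":1,"tx":-5,"ty":0,"tz":0},{"hand":1,"tx":-5,"ty":4,"tz":3,"ax":-0.15},{"hand":1,"tx":-5,"ty":7,"tz":7,"ax":-0.3},{"hand":1,"tx":-5,"ty":11,"tz":10,"ax":-0.45},{"hand":1,"tx":-5,"ty":14,"tz":14,"ax":-0.6}]'
cat > go.py <<'E'
from h import *
import sys
t=[float(a) for a in sys.argv[1:4]]; th=float(sys.argv[4]) if len(sys.argv)>4 else 0
d=np.array([0.1787,-0.9839,0]);
if len(sys.argv)>5: d=R.from_euler('z',float(sys.argv[5])).apply(d)
x=np.array([0,0,-1.]);y=np.cross(-d,x)
r=R.from_rotvec(y*th)  # +th
ux=r.as_matrix()@np.c_[x,y,-d]
s=env.sense();print("now",s['tcp_pos'],"t",s['time'],"j",np.round(s['joints'],2),"F",np.round(s['contact_force'],1),"w",s['gripper_width'])
print(*[np.round(a,3) for a in delta(t,ux)], "y",y)
E
python3 go.py 463 -55 260
```

```text
now [ 170.66160779 -600.65069781  206.63806925] t 0.1 j [-1.04  0.39  0.01 -0.   -1.19 -0.26] F [-0.3 -0.   0.5] w 85.38970659585574
[-5.252 44.515 43.026] [-1.474e+00  1.000e-03 -2.000e-03] y [-0.9839 -0.1787 -0.    ]schema error: expected keys hand, tx, ty, tz, ax, ay, az
```

All keys are needed in every row.

```bash
python3 -m crank '[{"hand":1,"tx":-5,"ty":0,"tz":0,"ax":0,"ay":0,"az":0},{"hand":1,"tx":-5,"ty":3.5,"tz":3.5,"ax":-0.15,"ay":0,"az":0},{"hand":1,"tx":-5,"ty":7,"tz":7,"ax":-0.3,"ay":0,"az":0},{"hand":1,"tx":-5,"ty":10.5,"tz":10.5,"ax":-0.45,"ay":0,"az":0},{"hand":1,"tx":-5,"ty":14,"tz":14,"ax":-0.6,"ay":0,"az":0}]'
python3 go.py 463 -55 260
```

```text
time: 0.6
tcp_pos: [267.5, -426.4, 257.2]
tool_rot: [-0.688, 1.459, 0.689]
contact_force: [1.0, 0.6, -0.2]
gripper_width: 85.3
now [ 267.51822426 -426.38403132  257.18249561] t 0.6 j [-0.69  0.14 -0.2  -0.   -1.23 -0.  ] F [ 1.   0.6 -0.2] w 85.29715232555391
[-0.263  8.508 41.098] [-0.868  0.001 -0.   ] y [-0.9839 -0.1787 -0.    ]
```

```bash
python3 -m crank '[{"hand":1,"tx":0,"ty":1,"tz":4.8,"ax":-0.15,"ay":0,"az":0},{"hand":1,"tx":0,"ty":2,"tz":9.6,"ax":-0.29,"ay":0,"az":0},{"hand":1,"tx":0,"ty":3,"tz":14.3,"ax":-0.43,"ay":0,"az":0},{"hand":1,"tx":0,"ty":4,"tz":19,"ax":-0.57,"ay":0,"az":0},{"hand":1,"tx":0,"ty":4.8,"tz":23.7,"ax":-0.71,"ay":0,"az":0}]'
python3 go.py 463 -55 260
```

```text
time: 1.1
tcp_pos: [382.0, -213.4, 257.6]
tool_rot: [-1.225, 1.199, 1.225]
contact_force: [1.5, -1.3, -0.1]
gripper_width: 85.4
now [ 382.00944909 -213.36917527  257.58417398] t 1.1 j [-0.14  0.02 -0.33 -0.   -1.22  0.16] F [ 1.5 -1.3 -0.1] w 85.41370560911051
[-0.237 -8.442 15.657] [-0.158  0.     0.   ] y [-0.9839 -0.1787 -0.    ]
```

```bash
python3 -m crank '[{"hand":1,"tx":0,"ty":-2,"tz":4,"ax":-0.1,"ay":0,"az":0},{"hand":1,"tx":0,"ty":-4,"tz":8,"ax":-0.158,"ay":0,"az":0},{"hand":1,"tx":0,"ty":-6,"tz":12,"ax":-0.158,"ay":0,"az":0},{"hand":1,"tx":0,"ty":-8.4,"tz":15.7,"ax":-0.158,"ay":0,"az":0},{"hand":1,"tx":0,"ty":-8.4,"tz":15.7,"ax":-0.158,"ay":0,"az":0}]'
python3 go.py 463 -55 260
python3 - <<'E'
from h import *
c=cam("wrist");print(c)
p,d=eyes.snapshot("wrist");cv2.imwrite("pics/w0.png",p);np.save("w0.npy",d);np.save("w0c.npy",np.array(c,dtype=object),allow_pickle=True)
E
```

```text
time: 1.6
tcp_pos: [465.3, -53.6, 257.0]
tool_rot: [-1.34, 1.119, 1.34]
contact_force: [0.1, -0.5, -0.5]
gripper_width: 85.1
now [465.30060748 -53.57109074 256.98187187] t 1.6 j [ 0.23  0.08 -0.27 -0.   -1.22 -0.05] F [ 0.1 -0.5 -0.5] w 85.06111083966263
[-0.302  0.252 -0.1  ] [-0.  0. -0.] y [-0.9839 -0.1787 -0.    ]
(array([[294.70318522,   0.        , 317.255011  ],
       [  0.        , 294.70318522, 195.97736279],
       [  0.        ,   0.        ,   1.        ]]), array([[-9.84013356e-01, -1.78094303e-01, -3.67670305e-04],
       [-1.69292238e-01,  9.34734861e-01,  3.12427397e-01],
       [-5.52978651e-02,  3.07494975e-01, -9.49941570e-01]]), array([449.03151869,  71.20159827, 470.63446315]))Traceback (most recent call last):
  File "<stdin>", line 3, in <module>
ValueError: could not broadcast input array from shape (3,3) into shape (3,)
```

View pics/w0.png

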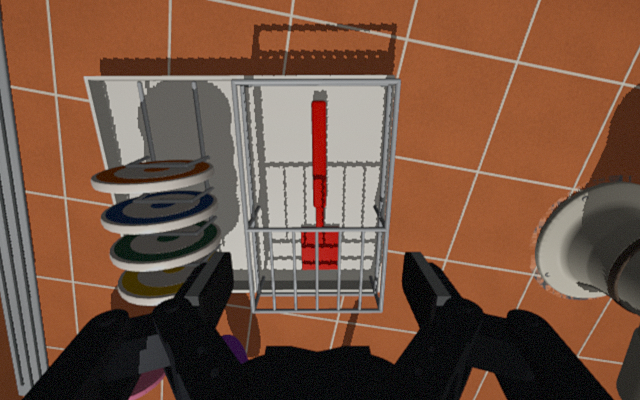

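Wrist view: handle end at (318,101), blade tip at (320,270), cross bar at v=229 (u 247–386), end bar at v≈82 (u 236–398). The handle is red and the only candidate; the plates are at the left.

Run:
```python
from h import *
c=cam("wrist");d=np.load("w0.npy");print("cam",-c[1].T@c[2])
print("d handle",d[115,318],d[140,319],d[160,319],d[250,308],"tray",d[140,290])
for n,u,v in[("h115",318,115),("h160",319,160),("blade",306,250),("tray",290,140)]:print(n,world(c,u,v,np.median(d[v-1:v+2,u-1:u+2])))
he=onz(c,318.5,101,20);bt=onz(c,319.5,270,7);print("he",he,"tip",bt,np.linalg.norm((he-bt)[:2]))
L=onz(c,312,130,22);Rr=onz(c,326,130,22);print(L,Rr)
P={}
for n,u,v in[("crossL",247,229),("crossR",386,229),("endL",236,82),("endR",398,82)]:P[n]=onz(c,u,v,85);print(n,P[n])
bay=sum(P.values())/4;print("bay",bay)
dd=he-bt;dd[2]=0;dd/=np.linalg.norm(dd);print("dir",dd,"grip",he-80*dd)
# triangulate handle end & neck junction with top view
p,_=None,None
ct=cam("top")
def tri(a,ua,b,ub):
    A=[];B=[]
    for cc,uv in((a,ua),(b,ub)):
        o=-cc[1].T@cc[2];r=cc[1].T@np.linalg.inv(cc[0])@np.array([*uv,1]);r/=np.linalg.norm(r);M=np.eye(3)-np.outer(r,r);A.append(M);B.append(M@o)
    return np.linalg.solve(sum(A),sum(B))
print("tri he",tri(c,(318.5,101),ct,(220+514/3.524,120+321/3.524)))
print("tri tip",tri(c,(319.5,270),ct,(220+242/3.524,120+373/3.524)))
```

```text
cam [ 478.71676428 -132.80424317  424.91358037]
d handle 386.64694 397.48602 406.6493 462.2148 tray 414.6591
h115 [ 473.86352249 -113.48778461   23.83883716]
h160 [461.86332167 -54.70982111  23.16085938]
blade [455.92588502  92.12805052  11.24239944]
tray [506.43077293 -72.21136451   5.97561755]
he [ 476.3093861  -130.81396066   20.        ] tip [428.05868732 126.52395358   7.        ] 261.8223291383072
[478.3138431  -92.87434443  22.        ] [459.84120089 -96.18757684  22.        ]
crossL [538.06949455  35.87483454  85.        ]
crossR [365.58848776   5.00053052  85.        ]
endL [ 567.6099299  -134.60527196   85.        ]
endR [ 395.85234629 -165.43697561   85.        ]
bay [466.78006462 -64.79172063  85.        ]
dir [ 0.18428794 -0.9828723   0.        ] grip [461.56635057 -52.18417684  20.        ]
tri he [ 475.65520833 -131.369206      8.87398138]
tri tip [427.93843465 124.0320867   10.66455963]
```

```bash
python3 go.py 462 -52.5 6; python3 -m crank '[{"hand":1,"tx":5,"ty":0.3,"tz":0,"ax":0,"ay":0,"az":0},{"hand":1,"tx":10,"ty":0.3,"tz":0,"ax":0,"ay":0,"az":0},{"hand":1,"tx":14,"ty":0.3,"tz":0,"ax":0,"ay":0,"az":0},{"hand":1,"tx":18,"ty":0.3,"tz":0,"ax":0,"ay":0,"az":0},{"hand":1,"tx":20.5,"ty":0.3,"tz":0,"ax":0,"ay":0,"az":0}]'
python3 go.py 462 -52.5 6
```

```text
now [463.97606906 -55.09840953 256.87070165] t 1.65 j [ 0.23  0.08 -0.27 -0.   -1.22 -0.05] F [ 1.2 -0.4 -1.1] w 85.55162460502756
[25.087  0.11   0.285] [-0.002  0.    -0.002] y [-0.9839 -0.1787 -0.    ]
time: 2.15
tcp_pos: [457.8, -58.9, 50.0]
tool_rot: [-1.333, 1.126, 1.338]
contact_force: [0.1, 0.3, -0.4]
gripper_width: 85.3
now [457.83717753 -58.85890227  49.9655452 ] t 2.15 j [ 0.23  0.3  -0.59 -0.   -0.68 -0.05] F [ 0.1  0.3 -0.4] w 85.33593379558987
[ 4.394 -0.539  0.554] [-0.008  0.    -0.005] y [-0.9839 -0.1787 -0.    ]
```

```bash
python3 -m crank '[{"hand":1,"tx":2,"ty":-0.3,"tz":0.4,"ax":0,"ay":0,"az":0},{"hand":1,"tx":3.2,"ty":-0.4,"tz":0.4,"ax":0,"ay":0,"az":0},{"hand":1,"tx":4,"ty":-0.4,"tz":0.4,"ax":0,"ay":0,"az":0},{"hand":1,"tx":4.2,"ty":-0.4,"tz":0.4,"ax":0,"ay":0,"az":0},{"hand":1,"tx":4.2,"ty":-0.4,"tz":0.4,"ax":0,"ay":0,"az":0}]'
python3 go.py 462 -52.5 6
```

```text
time: 2.65
tcp_pos: [463.6, -53.3, 10.8]
tool_rot: [-1.336, 1.122, 1.336]
contact_force: [0.0, -0.4, 0.3]
gripper_width: 85.5
now [463.60187615 -53.33981507  10.78312658] t 2.65 j [ 0.23  0.38 -0.62  0.   -0.58 -0.06] F [ 0.  -0.4  0.3] w 85.49141262798618
[0.478 0.143 0.11 ] [-0.006 -0.     0.   ] y [-0.9839 -0.1787 -0.    ]
```

```bash
python3 -m crank '[{"hand":1,"tx":0.4,"ty":0.1,"tz":0,"ax":0,"ay":0,"az":0},{"hand":0,"tx":0.4,"ty":0.1,"tz":0,"ax":0,"ay":0,"az":0},{"hand":-0.6,"tx":0.4,"ty":0.1,"tz":0,"ax":0,"ay":0,"az":0},{"hand":-1,"tx":0.4,"ty":0.1,"tz":0,"ax":0,"ay":0,"az":0},{"hand":-1,"tx":0.4,"ty":0.1,"tz":0,"ax":0,"ay":0,"az":0}]'
python3 -m crank '[{"hand":-1,"tx":0,"ty":0,"tz":0,"ax":0,"ay":0,"az":0},{"hand":-1,"tx":0,"ty":0,"tz":0,"ax":0,"ay":0,"az":0},{"hand":-1,"tx":0,"ty":0,"tz":0,"ax":0,"ay":0,"az":0},{"hand":-1,"tx":0,"ty":0,"tz":0,"ax":0,"ay":0,"az":0}]'
python3 go.py 462 -52.5 6
```

```text
time: 3.15
tcp_pos: [462.9, -53.0, 6.8]
tool_rot: [-1.336, 1.121, 1.336]
contact_force: [-0.3, 0.2, 0.2]
gripper_width: 28.4
time: 3.55
tcp_pos: [462.7, -53.1, 6.6]
tool_rot: [-1.336, 1.122, 1.336]
contact_force: [0.3, -0.0, 0.3]
gripper_width: -0.1
now [462.68488603 -53.09949622   6.59439107] t 3.55 j [ 0.24  0.38 -0.62 -0.   -0.56 -0.06] F [ 0.3 -0.   0.3] w -0.05156260407087582
[0.059 0.057 0.071] [-0.006  0.    -0.   ] y [-0.9839 -0.1787 -0.    ]
```

The fingers shut to 0 mm, so they missed the handle. I'll look.

Run:
```python
from h import *
p,d=eyes.snapshot("wrist");q,_=eyes.snapshot("scene")
cv2.imwrite("pics/w1.png",np.hstack([cv2.resize(p,(400,250)),cv2.resize(q[125:225,245:405],(400,250),interpolation=cv2.INTER_CUBIC)]))
```

```text
(no output)
```

View pics/w1.png

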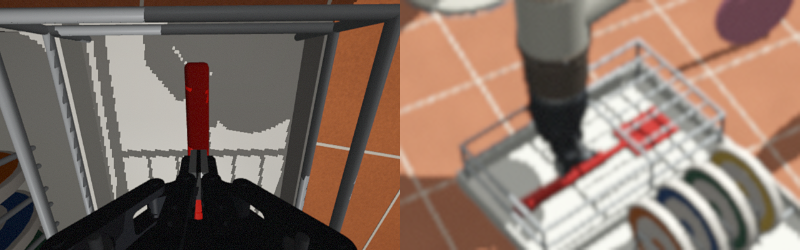

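The wrist crop shows the shut fingertips at full-resolution (318,250), apparently above the red handle. I'll check the heights with depth.

Run:
```python
from h import *
c=cam("wrist");p,d=eyes.snapshot("wrist");s=env.sense();print(s['tcp_pos'],s['gripper_width'],-c[1].T@c[2])
for u,v in[(315,130),(315,180),(315,225),(305,250),(318,250),(330,250),(300,270),(335,270),(317,300),(317,335),(250,180)]:
    print(u,v,p[v,u],np.round(d[v,u]),np.round(world(c,u,v,d[v,u]),1))
cv2.imwrite("pics/w2.png",cv2.resize(p[200:380,200:440],(800,600),interpolation=cv2.INTER_CUBIC))
```

```text
[462.70918275 -53.10406434   6.58739573] -0.08222446641474437 [ 476.89645511 -130.86541534  174.64545223]
315 130 [ 3  0 86] 148.0 [ 475.5 -116.2   23.7]
315 180 [ 6  4 88] 156.0 [471.1 -90.7  24.3]
315 225 [ 2 14 89] 165.0 [466.7 -64.8  23.2]
305 250 [47 47 47] 141.0 [470.9 -62.1  48.4]
318 250 [ 7  2 14] 142.0 [464.7 -62.9  47.8]
330 250 [44 45 45] 142.0 [459.  -64.1  48.2]
300 270 [16 11 15] 133.0 [472.  -57.5  58.9]
335 270 [14  6  5] 133.0 [456.5 -60.3  59. ]
317 300 [28 27 28] 125.0 [463.1 -51.1  69.7]
317 335 [ 27  28 179] 188.0 [452.4   9.8  23.9]
250 180 [187 192 196] 176.0 [508.5 -78.9   4.9]
```

View pics/w2.png

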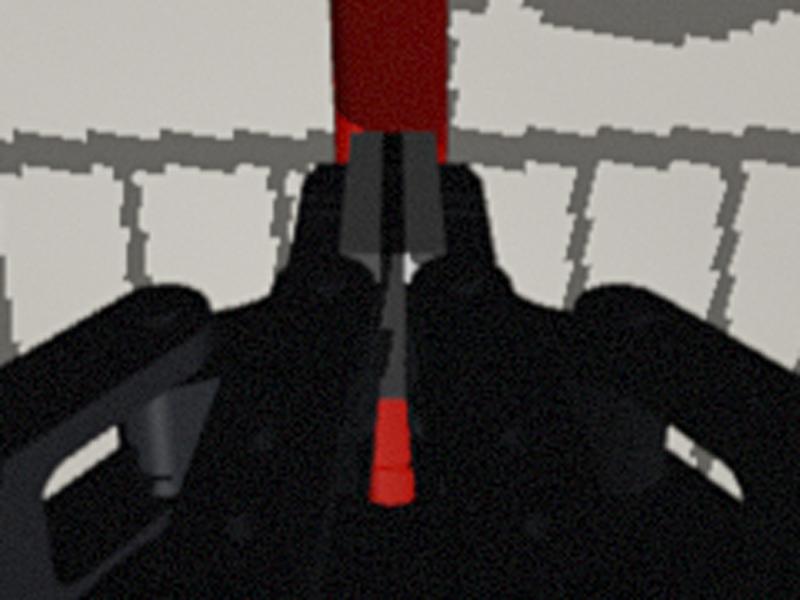

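Run:
```python
from h import *
c=cam("wrist");p,d=eyes.snapshot("wrist")
for u in(311,326):
  for v in range(228,290,4): print(u,v,p[v,u],np.round(world(c,u,v,d[v,u]),1))
cs=cam("scene");q,ds=eyes.snapshot("scene")
print(proj("scene",[[462.7,-53,6.6],[462.7,-53,40],[462.7,-53,80]]),proj("wrist",[[462.7,-53,6.6],[462.7,-53,40]]))
```

```text
311 228 [ 3  5 85] [468.6 -62.7  23.4]
311 232 [ 6  9 87] [468.1 -60.2  23.3]
311 236 [ 1  5 86] [467.7 -57.9  23.4]
311 240 [52 51 47] [468.2 -62.6  37.9]
311 244 [47 46 47] [468.1 -62.2  41.5]
311 248 [50 51 48] [468.1 -62.5  46.2]
311 252 [44 44 47] [467.9 -62.   49.3]
311 256 [46 44 46] [467.9 -62.2  53.3]
311 260 [44 43 45] [467.8 -62.5  57.4]
311 264 [44 41 42] [467.8 -62.7  61.1]
311 268 [50 50 49] [467.7 -62.6  64.1]
311 272 [47 47 47] [467.7 -63.   67.9]
311 276 [71 68 66] [467.5 -62.   69.3]
311 280 [72 71 70] [467.6 -63.1  73.6]
311 284 [16 15 12] [467.5 -63.1  76.3]
311 288 [20 23 19] [467.4 -62.6  78.2]
326 228 [ 2 14 90] [460.2 -63.7  22.4]
326 232 [13  6 92] [459.9 -61.9  23.7]
326 236 [11  8 91] [459.4 -59.5  23.9]
326 240 [51 48 47] [460.6 -63.9  37.8]
326 244 [48 48 46] [460.8 -64.   42.5]
326 248 [44 48 46] [460.8 -63.4  45.6]
326 252 [51 50 49] [461.  -64.1  50.8]
326 256 [44 45 45] [461.  -63.5  53.5]
326 260 [46 47 49] [461.1 -63.6  57.2]
326 264 [45 48 47] [461.2 -63.3  60.1]
326 268 [47 46 45] [461.4 -63.8  64.3]
326 272 [49 49 51] [461.3 -63.3  66.6]
326 276 [71 73 72] [461.4 -63.3  69.6]
326 280 [22 20 19] [461.8 -64.4  74.1]
326 284 [18 16  8] [461.8 -64.4  76.7]
326 288 [18 12 13] [461.9 -64.3  79.3]
[[309.77529917 198.7422553 ]
 [309.2936583  192.55053229]
 [308.69511129 184.85592507]] [[318.21911541 232.33151411]
 [318.38594699 260.01941029]]
```

The true fingertips, by depth, are at z≈37 with the reported TCP at 6.6. The reported TCP is about 30 mm beyond the tips, so I'll open, go about 29 mm lower and close again.

```bash
python3 -m crank '[{"hand":1,"tx":0,"ty":0,"tz":0,"ax":0,"ay":0,"az":0},{"hand":1,"tx":0,"ty":0,"tz":0,"ax":0,"ay":0,"az":0},{"hand":1,"tx":0,"ty":0,"tz":0,"ax":0,"ay":0,"az":0},{"hand":1,"tx":0,"ty":0,"tz":0,"ax":0,"ay":0,"az":0},{"hand":1,"tx":0,"ty":0,"tz":0,"ax":0,"ay":0,"az":0}]'
python3 -m crank '[{"hand":1,"tx":0,"ty":0,"tz":0,"ax":0,"ay":0,"az":0},{"hand":1,"tx":1,"ty":0,"tz":0,"ax":0,"ay":0,"az":0},{"hand":1,"tx":2,"ty":0,"tz":0,"ax":0,"ay":0,"az":0},{"hand":1,"tx":2.6,"ty":0,"tz":0,"ax":0,"ay":0,"az":0},{"hand":1,"tx":2.8,"ty":0,"tz":0,"ax":0,"ay":0,"az":0}]'
python3 -m crank '[{"hand":0,"tx":0,"ty":0,"tz":0,"ax":0,"ay":0,"az":0},{"hand":-0.4,"tx":0,"ty":0,"tz":0,"ax":0,"ay":0,"az":0},{"hand":-1,"tx":0,"ty":0,"tz":0,"ax":0,"ay":0,"az":0},{"hand":-1,"tx":0,"ty":0,"tz":0,"ax":0,"ay":0,"az":0},{"hand":-1,"tx":0,"ty":0,"tz":0,"ax":0,"ay":0,"az":0}]'
python3 -m crank '[{"hand":-1,"tx":0,"ty":0,"tz":0,"ax":0,"ay":0,"az":0},{"hand":-1,"tx":0,"ty":0,"tz":0,"ax":0,"ay":0,"az":0},{"hand":-1,"tx":0,"ty":0,"tz":0,"ax":0,"ay":0,"az":0}]'
```

```text
time: 4.3
tcp_pos: [462.7, -53.1, 6.6]
tool_rot: [-1.336, 1.122, 1.336]
contact_force: [-1.1, 0.2, 0.1]
gripper_width: 72.6
time: 4.8
tcp_pos: [461.8, -53.3, -22.7]
tool_rot: [-1.335, 1.124, 1.338]
contact_force: [-0.5, -0.4, -0.8]
gripper_width: 85.5
time: 5.3
tcp_pos: [463.7, -53.2, -19.3]
tool_rot: [-1.339, 1.12, 1.336]
contact_force: [-2.3, -0.8, 16.4]
gripper_width: 18.5
time: 5.6
tcp_pos: [463.7, -53.2, -19.3]
tool_rot: [-1.338, 1.12, 1.335]
contact_force: [-2.7, -0.6, 14.2]
gripper_width: 19.1
```

The grip is on at about 19 mm opening, with the fingertips on the tray floor. Next I tilt about the blade tip, easing toward the handle end.

```bash
python3 -m crank '[{"hand":-1,"tx":-2.3,"ty":0,"tz":-0.9,"ax":0,"ay":0.1,"az":0},{"hand":-1,"tx":-4.3,"ty":0,"tz":-1.5,"ax":0,"ay":0.2,"az":0},{"hand":-1,"tx":-6.1,"ty":0,"tz":-1.8,"ax":0,"ay":0.3,"az":0},{"hand":-1,"tx":-7.9,"ty":0,"tz":-1.8,"ax":0,"ay":0.4,"az":0},{"hand":-1,"tx":-8.7,"ty":0,"tz":-1.9,"ax":0,"ay":0.45,"az":0}]'
python3 -m crank '[{"hand":-1,"tx":0,"ty":0,"tz":0,"ax":0,"ay":0,"az":0},{"hand":-1,"tx":0,"ty":0,"tz":0,"ax":0,"ay":0,"az":0}]'
python3 - <<'E'
from h import *
s=env.sense();print(s['tcp_pos'],s['contact_force'],s['torque'],s['joints'],s['gripper_width'])
q,_=eyes.snapshot("scene");p,d=eyes.snapshot("wrist")
cv2.imwrite("pics/s3.png",np.hstack([cv2.resize(p,(400,250)),cv2.resize(q[125:225,245:405],(400,250),interpolation=cv2.INTER_CUBIC)]))
E
```

```text
time: 6.1
tcp_pos: [466.1, -71.2, 67.0]
tool_rot: [-1.692, 1.415, 1.056]
contact_force: [0.3, -0.9, -1.8]
gripper_width: 18.6
time: 6.3
tcp_pos: [465.7, -71.7, 65.4]
tool_rot: [-1.686, 1.416, 1.06]
contact_force: [-0.9, 0.3, -1.9]
gripper_width: 18.5
[465.73140528 -71.70219768  65.41609311] [-0.87579229  0.25733903 -1.85005466] [0.95394739 0.12675896 0.02681971] [ 0.4100876   0.29750475 -0.87320391  0.7589329  -0.65936901 -0.90438532] 18.542628642652737
```

View pics/s3.png

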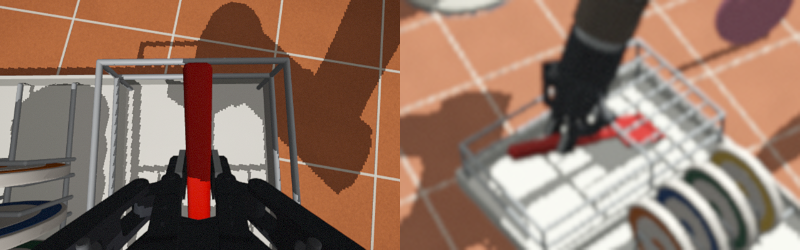

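Run:
```python
from h import *
c=cam("wrist");p,d=eyes.snapshot("wrist")
for v in(106,115,150,200,235,320,335): print(v,p[v,317],np.round(world(c,317,v,d[v,317]),1))
s=env.sense();T=R.from_rotvec(s['tool_rot']).as_matrix();print(T)
G=s['tcp_pos']-33*T[:,0];print("G",G,"end",G-80*T[:,2],"tip",G+180*T[:,2]+6*T[:,0])
```

```text
106 [  9  17 101] [ 475.3 -122.2  137.4]
115 [  3  12 100] [ 474.7 -118.8  136.6]
150 [ 10  15 101] [ 472.5 -105.9  130.9]
200 [ 11  17 103] [469.1 -86.3 119.3]
235 [  0  14 100] [466.4 -70.9 112.7]
320 [ 10  22 207] [458.9 -27.9  92. ]
335 [  1  23 205] [457.4 -19.1  87.1]
[[ 7.43792981e-02 -9.85109172e-01 -1.55008516e-01]
 [-4.27826216e-01 -1.71929696e-01  8.87358388e-01]
 [-9.00795453e-01  3.15612536e-04 -4.34243539e-01]]
G [463.46253063 -58.01744724  95.02264714] end [ 475.86321187 -129.00611828  129.76213028] tip [436.00727362  99.1401053   11.45403736]
```

The handle end is at about 130 mm and the blade tip at about 11 mm, held for 0.2 s or more. Now I draw along the spatula axis.

```bash
python3 -m crank '[{"hand":-1,"tx":0,"ty":0,"tz":-2,"ax":0,"ay":0,"az":0},{"hand":-1,"tx":0,"ty":0,"tz":-4.5,"ax":0,"ay":0,"az":0},{"hand":-1,"tx":0,"ty":0,"tz":-7.5,"ax":0,"ay":0,"az":0},{"hand":-1,"tx":0,"ty":0,"tz":-10.5,"ax":0,"ay":0,"az":0},{"hand":-1,"tx":0,"ty":0,"tz":-13.5,"ax":0,"ay":0,"az":0}]'
cat > st.py <<'E'
from h import *
s=env.sense();T=R.from_rotvec(s['tool_rot']).as_matrix();G=s['tcp_pos']-33*T[:,0]
r=np.array([0.179,-0.984,0]);f=lambda P:np.round([(P-[466.8,-64.8,0])@r,P[2]],1)
print("rack x,z: G",f(G),"end",f(G-80*T[:,2]),"tip",f(G+180*T[:,2]+6*T[:,0]),"F",np.round(s['contact_force'],1),"w",s['gripper_width'],"vel",np.abs(s['joint_vel']).max(),"up in tool",np.round(T[2],3))
E
python3 st.py
```

```text
time: 6.95
tcp_pos: [486.7, -193.1, 124.4]
tool_rot: [-1.686, 1.417, 1.059]
contact_force: [0.3, -0.6, -1.5]
gripper_width: 18.6
rack x,z: G [115.4 154.2] end [187.5 188.9] tip [-44.1  70.6] F [ 0.3 -0.6 -1.5] w 18.5802551609786 vel 0.7669802429889176 up in tool [-0.901  0.001 -0.434]
```

```bash
python3 -m crank '[{"hand":-1,"tx":-2,"ty":0,"tz":-1.2,"ax":0,"ay":0,"az":0},{"hand":-1,"tx":-4.5,"ty":0,"tz":-2.3,"ax":0,"ay":0,"az":0},{"hand":-1,"tx":-7,"ty":0,"tz":-3.5,"ax":0,"ay":0,"az":0},{"hand":-1,"tx":-9,"ty":0,"tz":-4.6,"ax":0,"ay":0,"az":0},{"hand":-1,"tx":-10,"ty":0,"tz":-5,"ax":0,"ay":0,"az":0}]'
python3 -m crank '[{"hand":-1,"tx":0,"ty":0,"tz":0,"ax":0,"ay":0,"az":0},{"hand":-1,"tx":0,"ty":0,"tz":0,"ax":0,"ay":0,"az":0},{"hand":-1,"tx":0,"ty":0,"tz":0,"ax":0,"ay":0,"az":0},{"hand":-1,"tx":0,"ty":0,"tz":0,"ax":0,"ay":0,"az":0},{"hand":-1,"tx":0,"ty":0,"tz":0,"ax":0,"ay":0,"az":0}]'
python3 st.py
python3 - <<'E'
from h import *
q,ds=eyes.snapshot("scene");p,d=eyes.snapshot("wrist")
c=cam("scene");hsv=cv2.cvtColor(q,cv2.COLOR_BGR2HSV);m=((hsv[...,0]<6)|(hsv[...,0]>174))&(hsv[...,1]>150)&(hsv[...,2]>60);m[:120]=0;m[260:]=0
v,u=np.nonzero(m);W=np.array([world(c,a,b,ds[b,a]) for a,b in zip(u,v)]);W=W[(W[:,0]>350)&(W[:,0]<600)&(abs(W[:,1])<350)];o=np.argsort(W[:,1]);print(np.round(W[o[[0,5,len(o)//2,-6,-1]]],0),"minz",W[:,2].min())
cv2.imwrite("pics/f.png",np.hstack([cv2.resize(p,(400,250)),cv2.resize(q[85:285,150:470],(400,250))]))
E
```

```text
time: 7.45
tcp_pos: [488.0, -193.2, 237.8]
tool_rot: [-1.686, 1.414, 1.056]
contact_force: [-0.4, -0.0, -1.8]
gripper_width: 18.7
time: 7.95
tcp_pos: [486.9, -193.1, 235.3]
tool_rot: [-1.687, 1.418, 1.06]
contact_force: [-0.0, -0.2, -1.5]
gripper_width: 18.7
rack x,z: G [115.5 265. ] end [187.6 299.8] tip [-44.  181.3] F [-0.  -0.2 -1.5] w 18.660331423896515 vel 0.00619252624281378 up in tool [-0.9    0.002 -0.435]
[[ 499. -247.  297.]
 [ 501. -244.  303.]
 [ 472.  -89.  223.]
 [ 480.  -24.  191.]
 [ 468.  -21.  187.]] minz 183.317748761601
```

View pics/f.png

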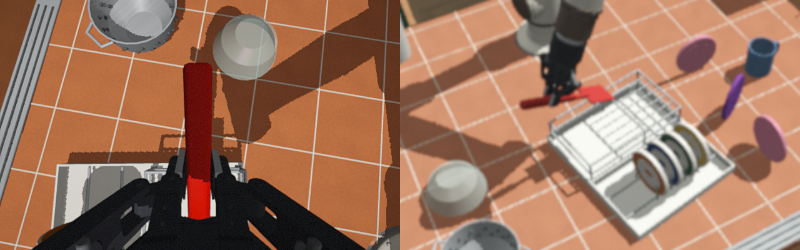

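The spatula is clear of the rack, still and gripped, with its lowest point at about 181 mm and the plates still standing. I'm handing in.

```bash
python3 -c "
from bench import workorder;print(workorder.finish_job())"
```

```text
the job is handed in; nothing more can be done
None
```

I gripped the spatula by its handle, tilted it about 26°, drew it handle first through the open bay, and lifted it clear. I handed in at about 8 s of the 38 s allowed; no verdict came back.

- **First grasp:** the first closing missed and the fingers shut to 0 mm. Depth readings put the real fingertips about 30 mm short of the reported TCP. I opened, went 28 mm lower and got the grip; the fingertips pressed the tray floor with about 16 N.
- **Slanted through the bay:** the handle end was at about 130 mm and the blade tip at about 11 mm, gripped, for more than 0.2 s. These heights come from the tool pose, and wrist depth on the handle agreed.
- **Before handing in:** by pose, the blade tip was at about 181 mm and the handle end at about 300 mm. The scene camera's depth put the spatula's lowest point at 183 mm. The finger opening held at 18.7 mm, the outside force was a steady 1.5 N or so, close to the spatula's weight, and the arm was still.
- **Other objects:** the plates, bowl and mug, and the part of the colander in view, looked undisturbed in the last picture. I did not measure their positions again.

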